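Put the tin away in the slide-top oak box

ROBOT

A 6-joint arm with a two-finger parallel gripper is mounted at the origin on the work surface. World frame = base frame: x ahead of the robot, y to its left, z up, the work surface at z = 0. Lengths are in m, angles in degrees, forces in N, time in s.
With the tool pointing down it reaches from about 0.25 to 0.725 m from the base axis. Payload 9.7 kg.
Tool frame: the origin (TCP) lies at the very end of the fingers, on their centre line; the grasp point (between the pads) lies grasp_offset behind it (grasp_offset is the distance from the TCP to the grasp point, in m); z points along the fingers, y is the line along which they close (so a half turn about z gives the same grasp; the last joint's range is limited). The gripper opens to 85 mm and grips with 20 to 120 N. Pads are 22 mm wide; open, the fingers measure 114 mm over their backs; the gripper's body (76 mm by 85 mm) begins 54 mm behind the grasp point. The pads swing forward as they close: fully open they stand 13 mm farther back than shut.
Start: joints at [75.229, 4.979, 10.078, 95.1, 0, 90], TCP at [0.14, 0.532, 0.231] pointing down, gripper open.
Joint ranges: [-179.16, 179.16], [-48.56, 103.87], [-65.8, 70.77], [-126.05, 130.52], [-82.76, 87.17], [-180, 180]. Speed limits (degrees/s): [127.2, 127.2, 147.25, 180, 180, 180].

INTERFACE

Orientations are given as [roll, pitch, yaw] about the fixed x, y, z axes, in that order (R = Rz(yaw) Ry(pitch) Rx(roll)).
In Python, from workcell import get_obs, camera, calibration, job_done, recognise, cut_out, mark_of, grasp_offset gives the robot as it stands.
- The arm moves only by the tool servo_tool, never from a script. Its argument "moves" is a list of rows, each a list of 3 entries, a list of its own where there are three numbers: the turn, a rotation vector about the tool's x, y, z in degrees, then the shift along the tool's x, y, z in m, then the opening in per cent of the stroke, from 0 (shut) to 100 (fully open). In form: [[[ax, ay, az], [x, y, z], claw], ...]. A call has 1 to 12 rows; each row shifts and turns the commanded pose from where the row before left it, along the tool's axes as they then stand; what a row does not reach is not made up. A row lasts 1/10 s, in which the tool goes at most 50 mm and 8.59 degrees, less where a joint would pass 70% of its speed; a pose out of reach is approached as far as the arm can. A call is refused whole if a number of a shift passes 0.05 or a number of a turn 8.59, either way. A call with a gripper value outside its range is refused whole. The fingers move at their own pace and stop on an object; "force" is the grip in N (left out, the last holds). Time passes only in rows, so rows that do not move let the fingers close. It gives the time, the measured TCP pose, the force, the opening and the grip force at its end, in the units of the state.
- get_obs(): the state, without advancing time (a new reading comes with each control period).
- camera(name): name is "side" or "top"; returns (picture, depth): 400x640x3 uint8, red, green, blue; 400x640 float32, m along the optical axis (not along the pixel's ray), 0 where there is no reading.
- calibration(name): a dict with "camera_matrix" (3x3 intrinsics, pixels), "dist" ([k1, k2, p1, p2, k3] as OpenCV has them; the pictures are not rectified), "R" (3x3) and "t" (3): a world point X has camera coordinates R X + t. Camera axes: x right, y down, z forward; pixel columns grow to the right and rows downward; lengths in m; the calibration is good to about 2 mm. A picture is of the moment at which its call begins. calibration takes no time and is no camera call.
- job_done(): hands the job in; it is judged then, once.
Trained networks look in the newest picture that a camera, given by its name, has taken for a name from the list of things; names that differ only in an ending like _2 or _b are one class to them, and where a whole thing is asked for, a point or a joint stands for the part that bears it (a point fixed in the world has none). Each returns a list of dicts, best first, with "score" (0 to 1); they miss things now and then, are a little off and sometimes report something else, mostly with a low value. They report only what shows in the picture. A call takes as long as a camera call. They do not tell look-alikes from the thing itself.
- recognise(name, camera): "xyz" ([x, y, z] in m, in the coordinates of the camera as it stood for that picture, good to about 4 mm: the middle of the surface that is visible of it).
- cut_out(name, camera): "mask" (400x640 bool, what is visible of it).
- mark_of(name, camera): "xyz" ([x, y, z] in m, in the coordinates of the camera as it stood for that picture, good to about 4 mm: a listed point, or the origin of a listed thing).
The state is a dict: "time": time; "q": joint angles; "qd": joint speeds; "joint_efforts": joint torques, N m; "ee_pos": TCP position; "tcp_rot": TCP orientation; "wrist_force": force on the tool from outside, world axes, zero at the start; "torque": the same for the moment, N m; "opening": finger opening in m; "grasp_force": force on a finger pad.
Only numpy, scipy, OpenCV 4.12 (cv2) and the standard library are available. Lean on these libraries where they do the work, as an engineer would, in place of code of your own. Each camera call takes 0.05 s, during which the arm holds its last target. There are 200 camera calls.

TASK

Put the little lidded aluminium tin away in the oak box: slide its thin top panel open (it has no handle and moves only under a pressed fingertip, but bear down too hard and it cracks), set the tin down gently and upright on the felt inside, and slide the panel fully shut again. Leave everything else on the dresser where it is.

Things in the scene. Friction and masses are not known exactly. Their poses are not given: they have to be found in the camera images.
- box: Oak valet box, immovable; 240 mm (its x) by 124 mm (y), 54 mm high, walls 7 mm; origin at the centre of its underside, 2 to 6 mm up on soft feet. The bay, x = -113 to +13 mm, is covered by the sliding panel; the rest, to +120 mm, by a fixed deck level with the rim (54 mm). Side lips at rim height hold down the panel's edges: it is bare from y = -51 to +51 mm.
- panel (a joint): How far the panel has slid open, m: 0 shut (front edge on the front wall), 0.075 fully open (at its stop). It opens to the box's +x, in under the deck, and stays where left. Rigid oak, 4 mm thick, no handle or notch: only a fingertip pressed on it moves it, either way. The grooves drag with 4 N whatever the press; 10 to 16 N of press carries it. It cracks above 30 N of contact force.
- press (a point): On the box's middle line at rim height: x = -88, y = 0, z = 54 mm in its frame (fixed to the box). The panel's level top lies 4 to 9 mm below this, differently each time (how deep it rides in its grooves); feel for it. Shut, its front edge is at x = -113 mm, fully open at -38 mm. A fingertip kept 25 mm behind that edge clears front wall and deck over the whole travel.
- bay (a point): Point on the felt floor below the middle of the clear mouth when fully open: x = -75.5, y = 0, z = 8 mm in the box's frame. The mouth is then x = -113 to -38 mm by 102 mm wide. The bay is 33 to 38 mm deep under the panel; a partition at x = 20 to 25 mm closes it. Fingers that pinch the tin across the box's y fit in with it.
- tin: The small round aluminium tin with a lid: 44 mm diameter, 22 mm high, about 70 g, standing upright; origin at the centre of its underside. The pinch goes across its diameter.
- tray: Shallow white ceramic tray, fixed, 206 mm (x) by 326 mm (y), floor 6 mm and rim 14 mm above the dresser; origin at the centre of its underside. The tin, watch and ring cone stand in a row along its y, about 105 mm apart, in any order; the comb lies along its +x side.
- watch: Bystander, leave where it is. Steel bracelet watch in the tray standing on its closed clasp, dial up, 62 by 41 by 47 mm; origin at the centre of its underside.
- cone: Bystander, leave where it is. Glass ring cone in the tray, base 48 mm diameter, 84 mm high; origin at the centre of its base.
- comb: Bystander, leave where it is. Black plastic comb in the tray, 150 mm (y) by 30 mm, 4 mm thick; origin at the centre of its underside.
- perfume: Bystander, leave where it is. Amber glass perfume bottle with a black cap, 52 by 30 mm, 100 mm high; origin at the centre of its underside.
- brush: Bystander, leave where it is. Wooden hairbrush, bristles down, 205 mm long (y) by 60 mm, 32 mm high; origin under its middle.
- cream: Bystander, leave where it is. Glass cream jar with a white cap, 60 mm diameter, 45 mm high; origin at the centre of its underside.
Not all that is in view belongs to the job. Several things have the shape of the tin; the one meant has the colours described above.

How it is judged:
By the outcome, as a careful person would: the job done as asked, in the order asked, and still so for the second after the job is handed in, with the robot touching nothing.
It also fails if it takes over 72 s, if anything falls off the work surface, if the arm or the gripper's body presses on something with over 40 N, if the wrist force passes 120 N, or if a joint passes its speed limit or range.

## Working session

There is one attempt and no reset: what is moved stays moved. The work goes in short steps, Python scripts to look and compute and a tool call to move; the robot and the scene stay as the last step left them, time stands still between calls to the robot, and variables do not carry over. Pictures are saved under pics/ and viewed, at most 10 in all, crops included, and the job is handed in when it is done.

Besides the shell and the picture viewer there is one more tool, called after ">>>" as name(argument=value, ...), one argument or row to a line, values as JSON. servo_tool: Moves the arm, as the interface text tells. Its arguments: {"type":"object","properties":{"moves":{"type":"array"},"force":{"type":"number"}},"required":["moves"]}

```bash
mkdir -p pics; cat > h.py <<'E'
import numpy as np, cv2
from workcell import *
def world(p,c):
    k=calibration(c); return np.array(k["R"]).T@(np.array(p)-np.array(k["t"]))
def pix(X,c):
    k=calibration(c); r,_=cv2.Rodrigues(np.array(k["R"])); 
    return cv2.projectPoints(np.array(X,float).reshape(-1,1,3),r,np.array(k["t"],float),np.array(k["camera_matrix"]),np.array(k["dist"]))[0].reshape(-1,2)
def cloud(d,c,mask=None):
    k=calibration(c); m=(d>0) if mask is None else (mask&(d>0)); v,u=np.nonzero(m)
    n=cv2.undistortPoints(np.stack([u,v],1).astype(float).reshape(-1,1,2),np.array(k["camera_matrix"]),np.array(k["dist"])).reshape(-1,2)
    z=d[v,u]; P=np.c_[n*z[:,None],z]; return (P-np.array(k["t"]))@np.array(k["R"]),u,v
E
python3 - <<'E'
from h import *
for c in("top","side"):
    p,d=camera(c); cv2.imwrite(f"pics/{c}1.png",p[...,::-1]); np.save(f"{c}_d.npy",d);np.save(f"{c}_p.npy",p)
    for n in("tin","box","press","bay","tray","watch","cone","perfume","cream","brush"):
        for r in mark_of(n,c)[:5]: 
            w=world(r["xyz"],c);print(c,n,round(r["score"],2),w.round(3),pix(w,c).round().tolist())
print(get_obs(),grasp_offset)
E
```

```text
top tin 0.76 [ 0.538 -0.332  0.007] [[386.0, 240.0]]
top tin 0.74 [ 0.627 -0.456  0.004] [[427.0, 211.0]]
top tin 0.7 [ 0.531 -0.451  0.004] [[426.0, 243.0]]
top box 0.96 [0.571 0.184 0.002] [[208.0, 227.0]]
top press 0.77 [0.486 0.207 0.056] [[194.0, 254.0]]
top bay 0.9 [0.494 0.207 0.01 ] [[198.0, 253.0]]
top tray 0.65 [ 0.546 -0.217  0.002] [[346.0, 237.0]]
top tray 0.53 [ 0.537 -0.332  0.007] [[386.0, 241.0]]
top watch 0.5 [ 0.524 -0.109  0.007] [[308.0, 244.0]]
top cone 0.64 [ 0.537 -0.219  0.009] [[347.0, 240.0]]
top perfume 0.81 [0.79  0.037 0.001] [[261.0, 155.0]]
top perfume 0.5 [ 0.78  -0.153  0.002] [[324.0, 159.0]]
top perfume 0.15 [ 0.543 -0.219 -0.001] [[346.0, 239.0]]
top cream 0.6 [ 0.421 -0.452  0.002] [[427.0, 281.0]]
top brush 0.89 [ 0.781 -0.149  0.003] [[323.0, 159.0]]
top brush 0.4 [ 0.523 -0.111  0.008] [[309.0, 245.0]]
side tin 0.7 [ 0.528 -0.44   0.001] [[305.0, 298.0]]
side tin 0.5 [ 0.539 -0.326  0.007] [[304.0, 262.0]]
side box 0.58 [0.575 0.187 0.004] [[297.0, 170.0]]
side press 0.83 [0.485 0.213 0.061] [[272.0, 154.0]]
side bay 0.89 [0.496 0.206 0.012] [
[... 494 characters left out ...]
  0.01 ] [[302.0, 261.0]]
{'time': 1.1, 'q': array([ 7.52307351e+01,  4.97888867e+00,  1.00794940e+01,  9.51005150e+01,
       -6.82616443e-04,  9.00001655e+01]), 'qd': array([ 0.07472288,  0.00394364,  0.04828416, -0.0534739 , -0.00144315,
       -0.03944876]), 'joint_efforts': array([-9.59006611e-04, -5.20119166e+01,  4.64856899e+01,  2.32067003e-03,
       -6.96585948e-05,  8.69613842e-06]), 'ee_pos': array([0.14021236, 0.53182415, 0.23129572]), 'tcp_rot': array([1.79999910e+02, 6.82616182e-04, 1.65230570e+02]), 'wrist_force': array([ 0.56662351,  0.11879598, -0.13511611]), 'torque': array([ 0.00068476, -0.00086768, -0.01264053]), 'grasp_force': 0.0, 'opening': 0.08544107486514287} 0.0187
```

```bash
python3 - <<'E'
from h import *
p=np.load("top_p.npy");d=np.load("top_d.npy")
a=p[130:330,140:460]; cv2.imwrite("pics/crop1.png",cv2.resize(a,(800,500),interpolation=cv2.INTER_CUBIC)[...,::-1])
s=np.load("side_p.npy")[220:340,230:390]; cv2.imwrite("pics/crop2.png",cv2.resize(s,(800,600),interpolation=cv2.INTER_CUBIC)[...,::-1])
for c in("top","side"):
    d=np.load(f"{c}_d.npy");P,u,v=cloud(d,c)
    g=(abs(P[:,0]-.57)<.17)&(abs(P[:,1]-.185)<.13)&(P[:,2]>.035)&(P[:,2]<.075)
    Q=P[g]; h=np.histogram(Q[:,2],bins=np.arange(.035,.076,.002));print(c,len(Q),h[0])
    r=cv2.minAreaRect(Q[:,:2].astype(np.float32)*1000);print(r, np.median(Q[:,2]))
    for (x,y,n) in((.538,-.332,"tin"),(.627,-.456,"b"),(.53,-.446,"c")):
        g=(np.hypot(P[:,0]-x,P[:,1]-y)<.032)&(P[:,2]>.018)&(P[:,2]<.05)
        print(n,g.sum(),cv2.minEnclosingCircle(P[g][:,:2].astype(np.float32)*1000) if g.sum() else 0,np.median(P[g][:,2]))
E
```

```text
top 3767 [  7  11  17  32  92 208 352 395 410 451 542 552 430 196  46  24   2   0
   0   0]
((571.774169921875, 185.81626892089844), (127.02119445800781, 241.87998962402344), 74.73915100097656) 0.05458111513171478
tin 193 ((537.5848388671875, -328.0231018066406), 22.114953994750977) 0.029794991928436546
b 173 ((625.2011108398438, -459.2971496582031), 23.10787582397461) 0.023823249584738602
c 181 ((531.2490234375, -448.75054931640625), 22.68994140625) 0.023539089592459473
side 1378 [ 26  42  34  37  32  42  33 110 266 101  71 258 295  31   0   0   0   0
   0   0]
((571.275390625, 188.46389770507812), (133.49075317382812, 240.34800720214844), 74.95590209960938) 0.054106644450564685
tin 213 ((538.685302734375, -326.93023681640625), 22.347078323364258) 0.02885458841518091
b 246 ((626.5874633789062, -455.06695556640625), 22.7984561920166) 0.02246139095405605
c 254 ((532.149658203125, -446.33416748046875), 22.752700805664062) 0.022620821468265807
```

View pics/crop1.png

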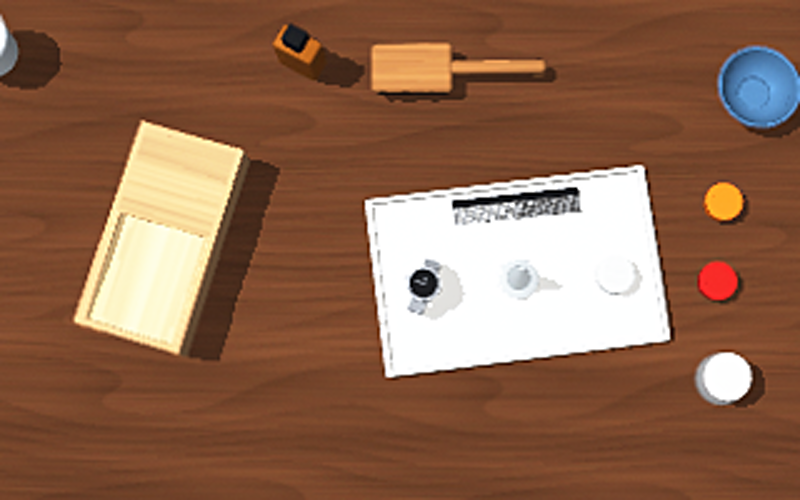

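View pics/crop2.png

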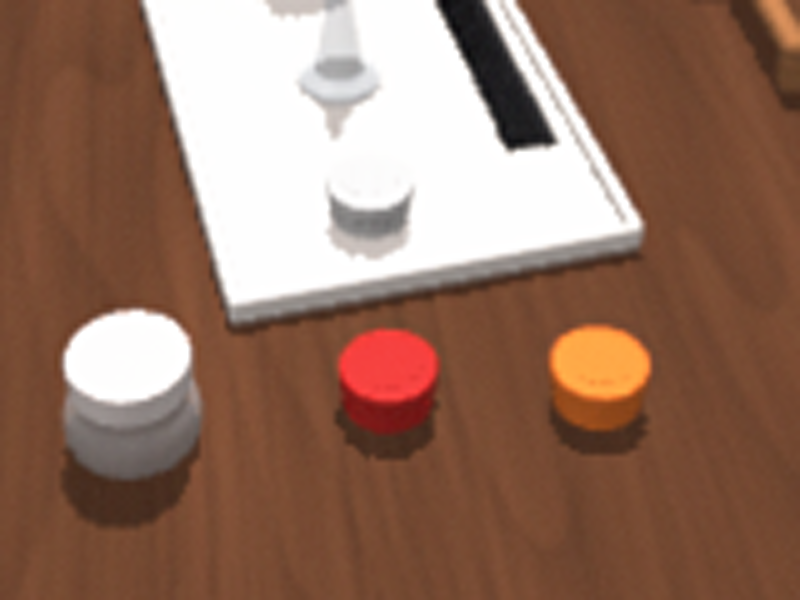

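Tin candidates in the top image are white/grey (386,240) in the tray, red (426,243) and orange (427,211). The bare aluminium one in the tray fits; the second crop shows it grey with a lid, while the other two are coloured and outside the tray. The box has yaw ≈ -15°, already in line with the tool. Next I move above the press point with the fingers shut.

>>> servo_tool(
  moves=[
    [[0,0,0],[-0.0417,-0.0223,0.008],0],
    [[0,0,0],[-0.0417,-0.0223,0.008],0],
    [[0,0,0],[-0.0417,-0.0223,0.008],0],
    [[0,0,0],[-0.0417,-0.0223,0.013],0],
    [[0,0,0],[-0.0417,-0.0223,0.013],0],
    [[0,0,0],[-0.0417,-0.0223,0.013],0],
    [[0,0,0],[-0.0417,-0.0223,0.018],0],
    [[0,0,0],[-0.0417,-0.0223,0.018],0],
    [[0,0,0],[-0.0417,-0.0223,0.018],0],
    [[0,0,0],[-0.0417,-0.0223,0.018],0],
    [[0,0,0],[0,0,0],0],
    [[0,0,0],[0,0,0],0],
  ],
  force=30,
)

```text
time: 2.3
ee_pos: [0.4851, 0.2105, 0.0966]
tcp_rot: [-180.0, -0.1, 165.1]
wrist_force: [0.3, -0.0, 1.1]
opening: -0.0005
grasp_force: 0.0
```

>>> servo_tool(
  moves=[
    [[0,0,0],[-0.002,0,0.012],0],
    [[0,0,0],[0,0,0.012],0],
    [[0,0,0],[0,0,0.006],0],
    [[0,0,0],[0,0,0.003],0],
    [[0,0,0],[0,0,0.002],0],
    [[0,0,0],[0,0,0.002],0],
    [[0,0,0],[0,0,0],0],
  ],
)

```text
time: 3.0
ee_pos: [0.4869, 0.211, 0.0602]
tcp_rot: [180.0, 0.0, 165.2]
wrist_force: [-0.6, -0.5, 0.1]
opening: -0.0001
grasp_force: 0.0
```

>>> servo_tool(
  moves=[
    [[0,0,0],[0,0,0.001],0],
    [[0,0,0],[0,0,0],0],
  ],
)

```text
time: 3.2
ee_pos: [0.487, 0.2109, 0.0593]
tcp_rot: [180.0, 0.0, 165.2]
wrist_force: [0.1, 0.8, -0.5]
opening: -0.0
grasp_force: 0.0
```

>>> servo_tool(
  moves=[
    [[0,0,0],[0,0,0.001],0],
    [[0,0,0],[0,0,0.001],0],
    [[0,0,0],[0,0,0],0],
  ],
)

```text
time: 3.5
ee_pos: [0.4868, 0.2108, 0.057]
tcp_rot: [-180.0, -0.0, 165.2]
wrist_force: [-0.9, -0.0, 0.3]
opening: 0.0003
grasp_force: 0.0
```

>>> servo_tool(
  moves=[
    [[0,0,0],[0,0,0.001],0],
    [[0,0,0],[0,0,0],0],
  ],
)

```text
time: 3.7
ee_pos: [0.4868, 0.2109, 0.056]
tcp_rot: [-180.0, -0.0, 165.2]
wrist_force: [-0.7, -0.5, -0.2]
opening: -0.0002
grasp_force: 0.0
```

>>> servo_tool(
  moves=[
    [[0,0,0],[0,0,0.001],0],
    [[0,0,0],[0,0,0],0],
  ],
)

```text
time: 3.9
ee_pos: [0.4868, 0.2109, 0.055]
tcp_rot: [-180.0, -0.0, 165.2]
wrist_force: [0.5, -0.6, 0.4]
opening: 0.0003
grasp_force: 0.0
```

>>> servo_tool(
  moves=[
    [[0,0,0],[0,0,0.001],0],
    [[0,0,0],[0,0,0],0],
  ],
)

```text
time: 4.1
ee_pos: [0.4868, 0.2109, 0.054]
tcp_rot: [-180.0, -0.0, 165.2]
wrist_force: [-0.1, -0.4, -0.0]
opening: -0.0001
grasp_force: 0.0
```

>>> servo_tool(
  moves=[
    [[0,0,0],[0,0,0.0007],0],
    [[0,0,0],[0,0,0],0],
  ],
)

```text
time: 4.3
ee_pos: [0.4869, 0.2109, 0.0533]
tcp_rot: [-180.0, -0.0, 165.2]
wrist_force: [-0.5, -0.8, 0.1]
opening: 0.0006
grasp_force: 0.0
```

>>> servo_tool(
  moves=[
    [[0,0,0],[0,0,0.0007],0],
    [[0,0,0],[0,0,0],0],
  ],
)

```text
time: 4.5
ee_pos: [0.4868, 0.2109, 0.0526]
tcp_rot: [-180.0, -0.0, 165.2]
wrist_force: [-0.7, -0.3, -1.1]
opening: 0.0001
grasp_force: 0.0
```

>>> servo_tool(
  moves=[
    [[0,0,0],[0,0,0.0007],0],
    [[0,0,0],[0,0,0],0],
  ],
)

```text
time: 4.7
ee_pos: [0.4868, 0.2109, 0.0519]
tcp_rot: [-180.0, -0.0, 165.2]
wrist_force: [0.4, -0.4, 0.2]
opening: -0.0003
grasp_force: 0.0
```

>>> servo_tool(
  moves=[
    [[0,0,0],[0,0,0.0007],0],
    [[0,0,0],[0,0,0],0],
  ],
)

```text
time: 4.9
ee_pos: [0.4869, 0.2109, 0.0513]
tcp_rot: [-180.0, -0.0, 165.2]
wrist_force: [1.0, 0.9, -0.3]
opening: -0.0005
grasp_force: 0.0
```

>>> servo_tool(
  moves=[
    [[0,0,0],[0,0,0.0007],0],
    [[0,0,0],[0,0,0],0],
  ],
)

```text
time: 5.1
ee_pos: [0.4868, 0.2109, 0.0505]
tcp_rot: [-180.0, -0.0, 165.2]
wrist_force: [0.0, 0.6, -0.2]
opening: -0.0003
grasp_force: 0.0
```

>>> servo_tool(
  moves=[
    [[0,0,0],[0,0,0.0007],0],
    [[0,0,0],[0,0,0],0],
  ],
)

```text
time: 5.3
ee_pos: [0.4869, 0.2109, 0.0499]
tcp_rot: [180.0, 0.0, 165.2]
wrist_force: [-0.2, 0.7, -0.5]
opening: 0.0001
grasp_force: 0.0
```

>>> servo_tool(
  moves=[
    [[0,0,0],[0,0,0.0005],0],
    [[0,0,0],[0,0,0],0],
  ],
)

```text
time: 5.5
ee_pos: [0.4869, 0.2109, 0.0498]
tcp_rot: [180.0, 0.0, 165.2]
wrist_force: [-1.7, -0.6, 4.2]
opening: -0.0002
grasp_force: 2.0
```

>>> servo_tool(
  moves=[
    [[0,0,0],[0,0,0.0005],0],
    [[0,0,0],[0,0,0],0],
  ],
)

```text
time: 5.7
ee_pos: [0.4869, 0.211, 0.0497]
tcp_rot: [180.0, 0.0, 165.2]
wrist_force: [-2.5, -1.0, 8.4]
opening: -0.0001
grasp_force: 4.0
```

>>> servo_tool(
  moves=[
    [[0,0,0],[0,0,0.0005],0],
    [[0,0,0],[0,0,0],0],
  ],
)

```text
time: 5.9
ee_pos: [0.4871, 0.2109, 0.0497]
tcp_rot: [180.0, 0.1, 165.2]
wrist_force: [-2.6, -1.9, 10.3]
opening: -0.0
grasp_force: 5.5
```

>>> servo_tool(
  moves=[
    [[0,0,0],[0,0,0.0003],0],
    [[0,0,0],[-0.002,0,0],0],
    [[0,0,0],[-0.003,0,0],0],
    [[0,0,0],[-0.003,0,0],0],
  ],
)

```text
time: 6.3
ee_pos: [0.4949, 0.2088, 0.0496]
tcp_rot: [180.0, 0.1, 165.2]
wrist_force: [-4.3, -2.7, 13.7]
opening: 0.0003
grasp_force: 6.6
```

>>> servo_tool(
  moves=[
    [[0,0,0],[-0.004,0,0],0],
    [[0,0,0],[-0.004,0,0],0],
    [[0,0,0],[-0.004,0,0],0],
    [[0,0,0],[-0.004,0,0],0],
  ],
)

```text
time: 6.7
ee_pos: [0.5105, 0.2046, 0.0497]
tcp_rot: [180.0, 0.1, 165.2]
wrist_force: [-5.1, -3.1, 14.2]
opening: 0.0001
grasp_force: 6.7
```

>>> servo_tool(
  moves=[
    [[0,0,0],[-0.004,0,0],0],
    [[0,0,0],[-0.004,0,0],0],
    [[0,0,0],[-0.004,0,0],0],
    [[0,0,0],[-0.004,0,0],0],
  ],
)

```text
time: 7.1
ee_pos: [0.526, 0.2004, 0.0497]
tcp_rot: [180.0, 0.1, 165.2]
wrist_force: [-5.2, -4.8, 13.3]
opening: 0.0001
grasp_force: 6.8
```

>>> servo_tool(
  moves=[
    [[0,0,0],[-0.004,-0.0004,0],0],
    [[0,0,0],[-0.004,-0.0002,0],0],
    [[0,0,0],[-0.004,0,0],0],
    [[0,0,0],[-0.004,0,0],0],
  ],
)

```text
time: 7.5
ee_pos: [0.5414, 0.1961, 0.0497]
tcp_rot: [180.0, 0.1, 165.2]
wrist_force: [-4.4, -2.1, 13.2]
opening: -0.0002
grasp_force: 6.4
```

>>> servo_tool(
  moves=[
    [[0,0,0],[-0.004,0,0],0],
    [[0,0,0],[-0.004,0,0],0],
    [[0,0,0],[-0.003,0,0],0],
  ],
)

```text
time: 7.8
ee_pos: [0.5521, 0.1932, 0.0497]
tcp_rot: [180.0, 0.1, 165.2]
wrist_force: [-3.7, -1.4, 12.9]
opening: 0.0002
grasp_force: 6.4
```

>>> servo_tool(
  moves=[
    [[0,0,0],[-0.003,0,0],0],
    [[0,0,0],[-0.003,0,0],0],
    [[0,0,0],[-0.0015,0,0],0],
  ],
)

```text
time: 8.1
ee_pos: [0.5586, 0.1914, 0.0497]
tcp_rot: [180.0, -0.0, 165.2]
wrist_force: [-13.1, 0.1, 16.8]
opening: 0.0001
grasp_force: 8.5
```

>>> servo_tool(
  moves=[
    [[0,0,0],[-0.001,0,0],0],
    [[0,0,0],[0,0,0],0],
  ],
)

```text
time: 8.3
ee_pos: [0.5589, 0.1914, 0.0497]
tcp_rot: [180.0, -0.1, 165.2]
wrist_force: [-11.3, -0.3, 16.2]
opening: 0.0002
grasp_force: 8.0
```

>>> servo_tool(
  moves=[
    [[0,0,0],[0.001,0,-0.003],0],
    [[0,0,0],[0,0,-0.02],0],
    [[0,0,0],[0,0,-0.04],0],
    [[0,0,0],[0,0,-0.04],0],
    [[0,0,0],[0,0,-0.03],0],
    [[0,0,0],[0,0,0],0],
  ],
)

```text
time: 8.9
ee_pos: [0.5604, 0.1918, 0.1859]
tcp_rot: [179.8, 0.3, 165.2]
wrist_force: [-0.2, 0.2, -0.3]
opening: -0.0002
grasp_force: 0.0
```

>>> servo_tool(
  moves=[
    [[0,0,0],[-0.0094,-0.0423,0],70],
    [[0,0,0],[-0.0094,-0.0423,0],70],
    [[0,0,0],[-0.0094,-0.0423,0],70],
    [[0,0,0],[-0.0094,-0.0423,0],70],
    [[0,0,0],[-0.0094,-0.0423,0],70],
    [[0,0,0],[-0.0094,-0.0423,0],70],
    [[0,0,0],[-0.0094,-0.0423,0],70],
    [[0,0,0],[0,0,0],70],
  ],
)

```text
time: 9.7
ee_pos: [0.5462, -0.1161, 0.1799]
tcp_rot: [-179.9, -0.1, 165.0]
wrist_force: [-0.0, 0.8, 0.1]
opening: 0.0601
grasp_force: 0.0
```

```bash
python3 - <<'E'
from h import *
print(get_obs()["q"].round(1),get_obs()["opening"],get_obs()["ee_pos"],get_obs()["tcp_rot"])
for c in("top","side"):
    p,d=camera(c); np.save(f"{c}_d.npy",d);np.save(f"{c}_p.npy",p)
    for n in("tin","press","bay"):
        for r in mark_of(n,c)[:1]: 
            w=world(r["xyz"],c);print(c,n,round(r["score"],2),w.round(3))
    P,u,v=cloud(d,c);g=(np.hypot(P[:,0]-.538,P[:,1]+.328)<.032)&(P[:,2]>.018)&(P[:,2]<.05)
    print(g.sum(),cv2.minEnclosingCircle(P[g][:,:2].astype(np.float32)*1000) if g.sum() else 0)
a=np.load("top_p.npy")[190:290,160:260]; b=np.load("side_p.npy")[120:220,230:330]
cv2.imwrite("pics/open.png",cv2.resize(np.hstack([a,b]),(800,400),interpolation=cv2.INTER_CUBIC)[...,::-1])
E
```

```text
[-12.    5.4   4.9  89.5  -0.1   3.1] 0.060079578300946346 [ 0.54624484 -0.11609231  0.17993142] [-1.79934113e+02 -5.31466919e-02  1.64958007e+02]
top tin 0.75 [ 0.623 -0.455  0.004]
top press 0.75 [0.486 0.206 0.058]
top bay 0.94 [0.497 0.208 0.014]
192 ((537.7293090820312, -327.5633239746094), 21.799694061279297)
side tin 0.83 [ 0.629 -0.458 -0.   ]
side press 0.78 [0.486 0.217 0.057]
side bay 0.93 [0.498 0.205 0.01 ]
211 ((539.4825439453125, -327.07757568359375), 22.650007247924805)
```

View pics/open.png

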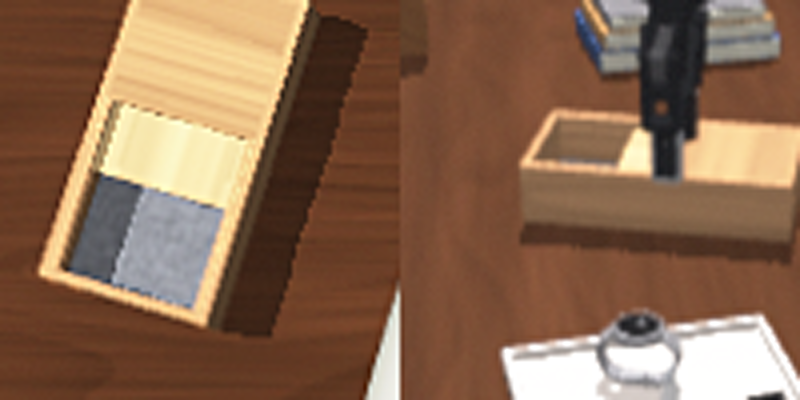

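The panel is fully open: dark felt shows at (60-220,180-300) in the left half of the crop. Going to the tin at (0.538,-0.328).

>>> servo_tool(
  moves=[
    [[0,0,0],[-0.00775,-0.0345,0],70],
    [[0,0,0],[-0.00775,-0.0345,0],70],
    [[0,0,0],[-0.00775,-0.0345,0],70],
    [[0,0,0],[-0.00775,-0.0345,0],70],
    [[0,0,0],[-0.00775,-0.0345,0],70],
    [[0,0,0],[-0.00775,-0.0345,0.02],70],
    [[0,0,0],[0,0,0.04],70],
    [[0,0,0],[0,0,0.04],70],
    [[0,0,0],[0,0,0.02],70],
    [[0,0,0],[0,0,0],70],
    [[0,0,0],[0,0,0],70],
  ],
)

```text
time: 11.2
ee_pos: [0.5395, -0.3234, 0.0619]
tcp_rot: [-180.0, 0.0, 165.3]
wrist_force: [0.3, -0.1, 0.9]
opening: 0.0601
grasp_force: 0.0
```

>>> servo_tool(
  moves=[
    [[0,0,0],[0,-0.0046,0.01],70],
    [[0,0,0],[0,0,0.015],70],
    [[0,0,0],[0,0,0.012],70],
    [[0,0,0],[0,0,0.008],70],
    [[0,0,0],[0,0,0.004],70],
    [[0,0,0],[0,0,0],70],
    [[0,0,0],[0,0,0],70],
  ],
)

```text
time: 11.9
ee_pos: [0.5381, -0.3283, 0.0125]
tcp_rot: [-180.0, 0.0, 165.2]
wrist_force: [0.2, 0.1, -0.3]
opening: 0.06
grasp_force: 0.0
```

>>> servo_tool(
  moves=[
    [[0,0,0],[0,0,0.0025],70],
    [[0,0,0],[0,0,0],50],
    [[0,0,0],[0,0,0],40],
    [[0,0,0],[0,0,0],40],
    [[0,0,0],[0,0,0],40],
    [[0,0,0],[0,0,0],40],
  ],
  force=25,
)

```text
time: 12.5
ee_pos: [0.5381, -0.3284, 0.01]
tcp_rot: [-180.0, 0.0, 165.2]
wrist_force: [0.1, -1.1, 3.2]
opening: 0.0433
grasp_force: 25.6
```

>>> servo_tool(
  moves=[
    [[0,0,0],[0,0,-0.01],40],
    [[0,0,0],[0,0,-0.03],40],
    [[0,0,0],[0,0,-0.04],40],
    [[0,0,0],[0,0,-0.04],40],
    [[0,0,0],[0,0,-0.04],40],
    [[0,0,0],[0,0,-0.01],40],
    [[0,0,0],[0,0,0],40],
  ],
  force=35,
)

```text
time: 13.2
ee_pos: [0.5386, -0.3286, 0.1819]
tcp_rot: [-179.9, 0.2, 165.2]
wrist_force: [-0.1, -0.2, -1.3]
opening: 0.0429
grasp_force: 35.8
```

>>> servo_tool(
  moves=[
    [[0,0,0],[0.008,0.022,0],40],
    [[0,0,0],[0.0152,0.0441,0],40],
    [[0,0,0],[0.0152,0.0441,0],40],
    [[0,0,0],[0.0152,0.0441,0],40],
    [[0,0,0],[0.0152,0.0441,0],40],
    [[0,0,0],[0.0152,0.0441,0],40],
    [[0,0,0],[0.0152,0.0441,0],40],
    [[0,0,0],[0.0152,0.0441,0],40],
    [[0,0,0],[0.0152,0.0441,0],40],
    [[0,0,0],[0.0152,0.0441,0],40],
    [[0,0,0],[0.0152,0.0441,0],40],
    [[0,0,0],[0.0152,0.0441,0],40],
  ],
)

```text
time: 14.4
ee_pos: [0.4965, 0.2084, 0.1775]
tcp_rot: [-179.9, -0.1, 165.2]
wrist_force: [1.4, -0.5, -0.9]
opening: 0.0429
grasp_force: 35.8
```

>>> servo_tool(
  moves=[
    [[0,0,0],[0,0,0.03],40],
    [[0,0,0],[0,0,0.03],40],
    [[0,0,0],[0,0,0.02],40],
    [[0,0,0],[0,0,0],40],
    [[0,0,0],[0,0,0],40],
  ],
)

```text
time: 14.9
ee_pos: [0.4971, 0.2065, 0.0988]
tcp_rot: [-179.9, -0.1, 165.2]
wrist_force: [0.1, 0.4, -0.7]
opening: 0.0428
grasp_force: 36.0
```

```bash
python3 - <<'E'
from h import *
o=get_obs();print(o["ee_pos"],o["tcp_rot"])
for c in("top","side"):
    p,d=camera(c); np.save(f"{c}_d.npy",d);np.save(f"{c}_p.npy",p)
    for n in("tin","bay"):
        for r in mark_of(n,c)[:3]: 
            w=world(r["xyz"],c);print(c,n,round(r["score"],2),w.round(3))
a=np.load("top_p.npy")[190:290,160:260]; b=np.load("side_p.npy")[100:200,230:330]
cv2.imwrite("pics/above.png",cv2.resize(np.hstack([a,b]),(800,400),interpolation=cv2.INTER_CUBIC)[...,::-1])
E
```

```text
[0.49711925 0.20646141 0.09881047] [-1.79924632e+02 -1.00163610e-01  1.65226241e+02]
top tin 0.75 [ 0.626 -0.458  0.004]
top tin 0.71 [0.565 0.185 0.001]
top tin 0.56 [ 0.532 -0.453  0.004]
top bay 0.81 [0.496 0.208 0.011]
side tin 0.66 [ 0.628 -0.455  0.   ]
side tin 0.6 [ 0.529 -0.445  0.001]
side tin 0.46 [0.496 0.209 0.098]
side bay 0.56 [0.499 0.207 0.011]
```

View pics/above.png

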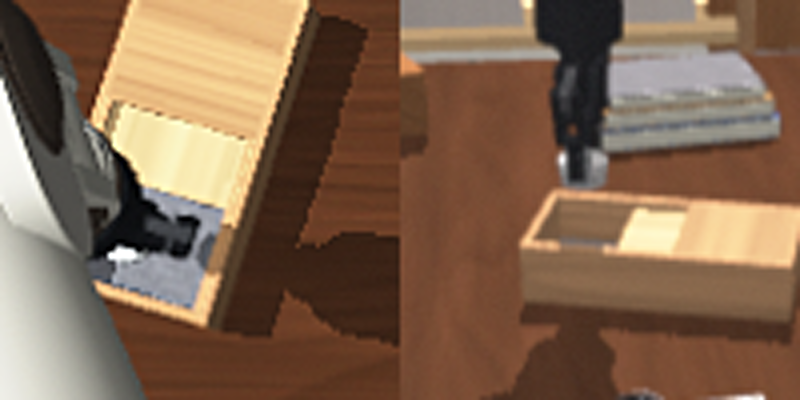

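>>> servo_tool(
  moves=[
    [[0,0,0],[-0.0005,0,0.02],40],
    [[0,0,0],[0,0,0.02],40],
    [[0,0,0],[0,0,0.015],40],
    [[0,0,0],[0,0,0.012],40],
    [[0,0,0],[0,0,0.006],40],
    [[0,0,0],[0,0,0.002],40],
    [[0,0,0],[0,0,0],40],
    [[0,0,0],[0,0,0],40],
  ],
)

```text
time: 16.0
ee_pos: [0.4987, 0.2068, 0.0254]
tcp_rot: [180.0, 0.0, 165.2]
wrist_force: [-0.2, -0.2, -0.4]
opening: 0.0422
grasp_force: 36.0
```

>>> servo_tool(
  moves=[
    [[0,0,0],[0,0,0.001],40],
    [[0,0,0],[0,0,0.001],40],
    [[0,0,0],[0,0,0.001],40],
    [[0,0,0],[0,0,0],40],
  ],
)

```text
time: 16.4
ee_pos: [0.4982, 0.2066, 0.0215]
tcp_rot: [-180.0, -0.0, 165.2]
wrist_force: [-0.3, -0.5, -1.0]
opening: 0.0431
grasp_force: 36.0
```

>>> servo_tool(
  moves=[
    [[0,0,0],[0,0,0.001],40],
    [[0,0,0],[0,0,0],40],
  ],
)

```text
time: 16.6
ee_pos: [0.4982, 0.2066, 0.0205]
tcp_rot: [-180.0, -0.0, 165.2]
wrist_force: [0.2, -0.3, -1.8]
opening: 0.0426
grasp_force: 36.0
```

>>> servo_tool(
  moves=[
    [[0,0,0],[0,0,0.001],40],
    [[0,0,0],[0,0,0],40],
  ],
)

```text
time: 16.8
ee_pos: [0.4982, 0.2066, 0.0195]
tcp_rot: [-180.0, -0.0, 165.2]
wrist_force: [0.2, -0.1, -0.6]
opening: 0.0426
grasp_force: 36.0
```

>>> servo_tool(
  moves=[
    [[0,0,0],[0,0,0.001],40],
    [[0,0,0],[0,0,0],40],
  ],
)

```text
time: 17.0
ee_pos: [0.4982, 0.2066, 0.0185]
tcp_rot: [-180.0, -0.0, 165.2]
wrist_force: [0.6, -0.4, -1.2]
opening: 0.0424
grasp_force: 36.0
```

>>> servo_tool(
  moves=[
    [[0,0,0],[0,0,0.001],40],
    [[0,0,0],[0,0,0],40],
  ],
)

```text
time: 17.2
ee_pos: [0.4982, 0.2066, 0.0175]
tcp_rot: [-180.0, -0.0, 165.2]
wrist_force: [-0.1, -0.7, -1.0]
opening: 0.0429
grasp_force: 36.0
```

>>> servo_tool(
  moves=[
    [[0,0,0],[0,0,0.0007],40],
    [[0,0,0],[0,0,0],40],
  ],
)

```text
time: 17.4
ee_pos: [0.4982, 0.2066, 0.0168]
tcp_rot: [-180.0, -0.0, 165.2]
wrist_force: [-1.1, -0.3, -0.6]
opening: 0.0429
grasp_force: 36.0
```

>>> servo_tool(
  moves=[
    [[0,0,0],[0,0,0.0007],40],
    [[0,0,0],[0,0,0],40],
  ],
)

```text
time: 17.6
ee_pos: [0.4983, 0.2066, 0.0162]
tcp_rot: [-180.0, -0.0, 165.2]
wrist_force: [0.3, 0.1, -0.6]
opening: 0.0428
grasp_force: 36.0
```

>>> servo_tool(
  moves=[
    [[0,0,0],[0,0,0.0007],40],
    [[0,0,0],[0,0,0],40],
  ],
)

```text
time: 17.8
ee_pos: [0.4982, 0.2067, 0.0155]
tcp_rot: [-180.0, -0.0, 165.2]
wrist_force: [0.1, -0.2, -0.6]
opening: 0.0428
grasp_force: 36.0
```

>>> servo_tool(
  moves=[
    [[0,0,0],[0,0,0.0005],40],
    [[0,0,0],[0,0,0],40],
  ],
)

```text
time: 18.0
ee_pos: [0.4983, 0.2067, 0.0153]
tcp_rot: [180.0, 0.0, 165.2]
wrist_force: [-0.7, -0.3, 2.5]
opening: 0.0425
grasp_force: 36.4
```

>>> servo_tool(
  moves=[
    [[0,0,0],[0,0,0.0005],40],
    [[0,0,0],[0,0,0],40],
  ],
)

```text
time: 18.2
ee_pos: [0.4983, 0.2067, 0.0153]
tcp_rot: [180.0, 0.0, 165.2]
wrist_force: [-4.0, -1.3, 9.0]
opening: 0.0428
grasp_force: 36.8
```

>>> servo_tool(
  moves=[
    [[0,0,0],[0,0,0.0005],40],
    [[0,0,0],[0,0,0],40],
  ],
)

```text
time: 18.4
ee_pos: [0.4983, 0.2067, 0.0153]
tcp_rot: [180.0, 0.0, 165.2]
wrist_force: [-6.2, -2.6, 13.1]
opening: 0.043
grasp_force: 37.2
```

>>> servo_tool(
  moves=[
    [[0,0,0],[0,0,-0.0012],40],
    [[0,0,0],[0,0,0],55],
    [[0,0,0],[0,0,0],65],
    [[0,0,0],[0,0,0],65],
    [[0,0,0],[0,0,0],65],
  ],
)

```text
time: 18.9
ee_pos: [0.4982, 0.2066, 0.0151]
tcp_rot: [-180.0, -0.0, 165.2]
wrist_force: [-0.5, -0.0, -0.5]
opening: 0.0559
grasp_force: 0.0
```

>>> servo_tool(
  moves=[
    [[0,0,0],[0,0,-0.005],65],
    [[0,0,0],[0,0,-0.015],65],
    [[0,0,0],[0,0,-0.03],65],
    [[0,0,0],[0,0,-0.03],65],
    [[0,0,0],[-0.02,0,-0.03],65],
    [[0,0,0],[-0.03,0,0],30],
    [[0,0,0],[-0.03,0,0],0],
    [[0,0,0],[-0.03,0,0],0],
    [[0,0,0],[0,0,0],0],
  ],
)

```text
time: 19.8
ee_pos: [0.6072, 0.1776, 0.1256]
tcp_rot: [180.0, 0.1, 165.1]
wrist_force: [-0.2, 0.1, -1.0]
opening: 0.0001
grasp_force: 0.0
```

```bash
python3 - <<'E'
from h import *
o=get_obs();print(o["ee_pos"],o["tcp_rot"])
for c in("top","side"):
    p,d=camera(c); np.save(f"{c}_d.npy",d);np.save(f"{c}_p.npy",p)
    P,u,v=cloud(d,c);g=(np.hypot(P[:,0]-.498,P[:,1]-.2066)<.03)&(P[:,2]>.0)&(P[:,2]<.06)
    print(g.sum(),np.histogram(P[g,2],bins=np.arange(0,.064,.004))[0])
a=np.load("top_p.npy")[190:290,160:260]; b=np.load("side_p.npy")[100:200,230:330]
cv2.imwrite("pics/placed.png",cv2.resize(np.hstack([a,b]),(800,400),interpolation=cv2.INTER_CUBIC)[...,::-1])
E
```

```text
[0.60720845 0.17755785 0.12563042] [1.79986639e+02 6.18311546e-02 1.65128313e+02]
1 [0 0 1 0 0 0 0 0 0 0 0 0 0 0 0]
20 [ 0  0  0  0  0  0  0  0 12  8  0  0  0  0  0]
```

View pics/placed.png

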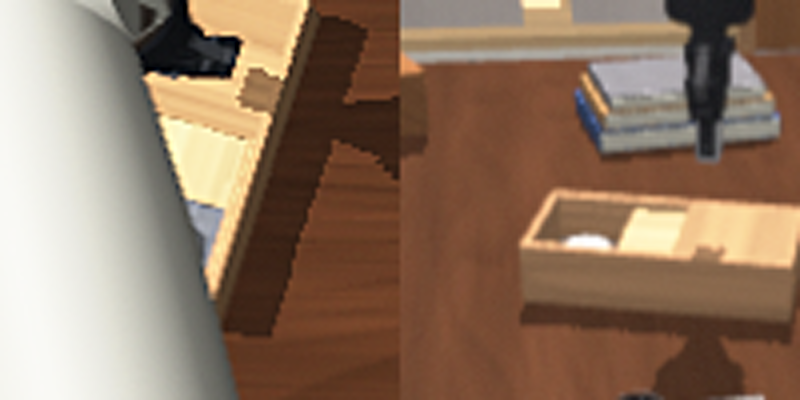

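The tin stands upright on the felt (top at z≈0.035; visible at (590,240) in the side half of the picture). Now I'll close the panel.

>>> servo_tool(
  moves=[
    [[0,0,0],[0.025,0.0005,0.01],0],
    [[0,0,0],[0.0255,0.0005,0.02],0],
    [[0,0,0],[0,0,0.02],0],
    [[0,0,0],[0,0,0.012],0],
    [[0,0,0],[0,0,0.006],0],
    [[0,0,0],[0,0,0],0],
    [[0,0,0],[0,0,0],0],
  ],
)

```text
time: 20.6
ee_pos: [0.5566, 0.1925, 0.0581]
tcp_rot: [180.0, 0.0, 165.2]
wrist_force: [0.5, -0.6, 0.2]
opening: 0.0004
grasp_force: 0.0
```

>>> servo_tool(
  moves=[
    [[0,0,0],[0,0,0.004],0],
    [[0,0,0],[0,0,0.003],0],
    [[0,0,0],[0,0,0.0008],0],
    [[0,0,0],[0,0,0],0],
  ],
)

```text
time: 21.0
ee_pos: [0.5563, 0.1925, 0.0498]
tcp_rot: [180.0, 0.0, 165.2]
wrist_force: [0.5, -0.2, 3.7]
opening: -0.0001
grasp_force: 1.5
```

>>> servo_tool(
  moves=[
    [[0,0,0],[0,0,0.0006],0],
    [[0,0,0],[0,0,0.0005],0],
    [[0,0,0],[0,0,0],0],
  ],
)

```text
time: 21.3
ee_pos: [0.5564, 0.1924, 0.0498]
tcp_rot: [180.0, 0.1, 165.2]
wrist_force: [-3.2, -1.9, 11.0]
opening: 0.0002
grasp_force: 5.3
```

>>> servo_tool(
  moves=[
    [[0,0,0],[0,0,0.0005],0],
    [[0,0,0],[0,0,0],0],
  ],
)

```text
time: 21.5
ee_pos: [0.5564, 0.1925, 0.0497]
tcp_rot: [180.0, 0.1, 165.2]
wrist_force: [-4.0, -1.3, 13.8]
opening: -0.0
grasp_force: 6.9
```

>>> servo_tool(
  moves=[
    [[0,0,0],[0.002,0,0],0],
    [[0,0,0],[0.003,0,0],0],
    [[0,0,0],[0.003,0,0],0],
    [[0,0,0],[0.004,0,0],0],
  ],
)

```text
time: 21.9
ee_pos: [0.5462, 0.1953, 0.0497]
tcp_rot: [179.9, 0.2, 165.2]
wrist_force: [3.6, -3.0, 9.7]
opening: 0.0002
grasp_force: 5.0
```

>>> servo_tool(
  moves=[
    [[0,0,0],[0.004,0,0],0],
    [[0,0,0],[0.004,0,0],0],
    [[0,0,0],[0.004,0,0],0],
    [[0,0,0],[0.004,0,0],0],
  ],
)

```text
time: 22.3
ee_pos: [0.5306, 0.1995, 0.0497]
tcp_rot: [179.9, 0.2, 165.2]
wrist_force: [3.0, -3.1, 8.7]
opening: -0.0002
grasp_force: 4.8
```

>>> servo_tool(
  moves=[
    [[0,0,0],[0.004,0,0],0],
    [[0,0,0],[0.004,0,0],0],
    [[0,0,0],[0.004,0,0],0],
    [[0,0,0],[0.004,0,0],0],
  ],
)

```text
time: 22.7
ee_pos: [0.5151, 0.2037, 0.0496]
tcp_rot: [179.9, 0.2, 165.2]
wrist_force: [2.7, -2.1, 8.9]
opening: 0.0
grasp_force: 4.7
```

>>> servo_tool(
  moves=[
    [[0,0,0],[0,0,0.0005],0],
    [[0,0,0],[0.004,0,0],0],
    [[0,0,0],[0.004,0,0],0],
    [[0,0,0],[0.004,0,0],0],
    [[0,0,0],[0.004,0,0],0],
  ],
)

```text
time: 23.2
ee_pos: [0.4999, 0.2079, 0.0496]
tcp_rot: [179.9, 0.3, 165.2]
wrist_force: [2.6, -2.2, 11.9]
opening: -0.0001
grasp_force: 5.9
```

>>> servo_tool(
  moves=[
    [[0,0,0],[0.004,0,0],0],
    [[0,0,0],[0.003,0,0],0],
    [[0,0,0],[0.002,0,0],0],
  ],
)

```text
time: 23.5
ee_pos: [0.4912, 0.2103, 0.0495]
tcp_rot: [179.9, 0.3, 165.2]
wrist_force: [3.7, -2.4, 11.0]
opening: -0.0
grasp_force: 5.8
```

>>> servo_tool(
  moves=[
    [[0,0,0],[0.002,0,0],0],
    [[0,0,0],[0.001,0,0],0],
  ],
)

```text
time: 23.7
ee_pos: [0.4883, 0.2111, 0.0495]
tcp_rot: [179.9, 0.3, 165.2]
wrist_force: [2.2, -2.5, 11.5]
opening: 0.0001
grasp_force: 5.7
```

>>> servo_tool(
  moves=[
    [[0,0,0],[0.002,0,0],0],
    [[0,0,0],[0.0015,0,0],0],
  ],
)

```text
time: 23.9
ee_pos: [0.485, 0.212, 0.0495]
tcp_rot: [179.9, 0.3, 165.2]
wrist_force: [3.9, -1.8, 12.3]
opening: 0.0001
grasp_force: 5.7
```

>>> servo_tool(
  moves=[
    [[0,0,0],[0.001,0,0],0],
    [[0,0,0],[0.001,0,0],0],
  ],
)

```text
time: 24.1
ee_pos: [0.4835, 0.2124, 0.0495]
tcp_rot: [179.9, 0.3, 165.2]
wrist_force: [6.7, -2.7, 8.9]
opening: 0.0002
grasp_force: 4.8
```

>>> servo_tool(
  moves=[
    [[0,0,0],[0.001,0,0],0],
    [[0,0,0],[0.0005,0,0],0],
  ],
)

```text
time: 24.3
ee_pos: [0.4822, 0.2128, 0.0495]
tcp_rot: [179.9, 0.3, 165.2]
wrist_force: [6.0, -2.5, 9.4]
opening: 0.0003
grasp_force: 4.7
```

>>> servo_tool(
  moves=[
    [[0,0,0],[0,0,-0.004],0],
    [[0,0,0],[0,0,-0.03],0],
    [[0,0,0],[0,0,-0.04],0],
    [[0,0,0],[0,0,-0.04],0],
    [[0,0,0],[0,-0.04,-0.03],0],
    [[0,0,0],[0,-0.04,0],0],
    [[0,0,0],[0,-0.04,0],0],
    [[0,0,0],[0,-0.04,0],0],
    [[0,0,0],[0,-0.04,0],0],
    [[0,0,0],[0,-0.04,0],0],
    [[0,0,0],[0,0,0],0],
  ],
)

```text
time: 25.4
ee_pos: [0.4173, -0.0226, 0.1915]
tcp_rot: [-180.0, -0.0, 165.0]
wrist_force: [1.0, 0.9, -0.5]
opening: -0.0002
grasp_force: 0.0
```

```bash
python3 - <<'E'
from h import *
for c in("top","side"):
    p,d=camera(c); np.save(f"{c}_p.npy",p)
a=np.load("top_p.npy")[190:290,160:260]; b=np.load("side_p.npy")[100:200,230:330]
f=np.load("top_p.npy")[130:330,140:460]
cv2.imwrite("pics/shut.png",np.vstack([cv2.resize(np.hstack([a,b]),(480,240),interpolation=cv2.INTER_CUBIC),cv2.resize(f,(480,300))])[...,::-1])
E
```

```text
(no output)
```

View pics/shut.png

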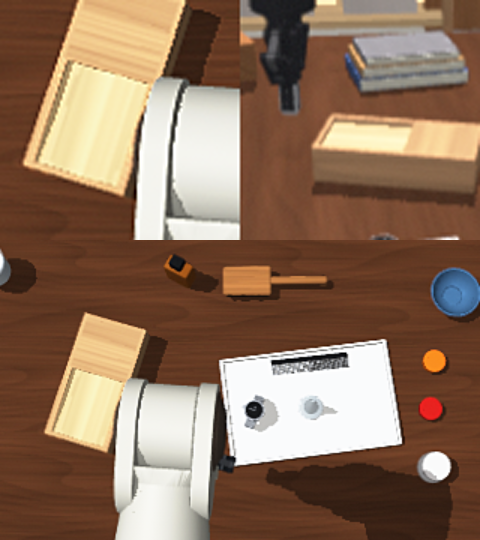

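The panel is shut, with no dark gap at the front wall (top-left crop around (40-130,165-190)), and the other things are where they were.

```bash
python3 -c "
from workcell import *
print(job_done())"
```

```text
the job is handed in; nothing more can be done
None
```

The aluminium tin stands upright on the felt inside the oak box and the panel is slid shut again; nothing else appears to have moved, and I handed the job in at about 25 s (result not reported back).

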